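# Find the colour jar with the loose mixing ball

### The job

One of the three sealed mill jars has a loose steel mixing ball in it, the other two are packed full with a solid cake of colour: lift the jars one at a time and shake or rock them until you have felt which one rattles, shaking that one too, and stand every jar that does not rattle upright back where it was. Then hold the rattling jar out to the painter, upright and still, over the middle of the banding wheel with its underside about 10 cm above the wheel, and finish while still holding it there. Do not drop a jar, and leave the other things on the bench where they are.

Things in the scene. Friction and masses are not known exactly. Their poses are not given: they have to be found in the camera images.
- jar_right_grip (a point): grasp point of the right-hand jar (lowest y): in its handle, on the jar's axis, 100 mm above its underside; z up, y along the handle, x across it. Sealed white round jar 90 mm wide; flat grey lid 94 mm wide, its top 74 mm above the underside; upright ridge handle in the lid's middle, 60 mm long, 20 mm thick, its top 119 mm above the underside. Starts standing on the bench.
- jar_middle_grip (a point): same point of the middle jar, which looks exactly like the right-hand one. Each jar weighs 0.4 to 0.65 kg with its contents; the weight does not tell what is inside. The loose ball weighs 0.19 kg and can roll up to 23 mm to any side of its jar's axis; the solid cakes fill the other jars and cannot move more than 1 mm.
- jar_left_grip (a point): same point of the left-hand jar (highest y, nearest the banding wheel), which looks exactly like the other two.
- wheel_top (a point): banding wheel (low potter's turntable), fixed to the bench, round aluminium head 160 mm in diameter, its flat top 70 mm above the bench; this point is the centre of that top.
- brush: flat paint brush lying on the bench between the right-hand and middle jars, 190 mm long, 11 mm high; origin under its middle, x axis along it. Leave alone.
- knife: palette knife lying between the middle and left-hand jars, 185 mm long, 10 mm high; origin near its middle, x axis along it. Leave alone.
- test_tile: flat white glaze test tile, 60 x 45 x 8 mm, lying between the left-hand jar and the banding wheel; origin at the centre of its underside. Leave alone.
- bowl: white bowl, 110 mm wide, 50 mm high, standing beyond the jars; origin at the centre of its underside. Leave alone.
- plate: grey plate with white dots, 210 mm wide, 20 mm high, lying on the far left; origin at the centre of its underside. Leave alone.
- bottle: amber glass bottle with white cap, 66 mm wide, 140 mm high, standing beyond the jars and the wheel; origin at the centre of its underside. Leave alone.

How it is judged (in metres and radians):
On the way:
1. the jar with the loose ball is lifted clear of the bench and shaken or rocked so that the ball knocks about in it (((distance between ball_center and jar_right_grip below 0.095 m and height (world z) of jar_right_grip above 0.13 m and contact force between the fingers and jar_right above 1 N and contact force between ball and jar_right above 5 N) or (distance between ball_center and jar_middle_grip below 0.095 m and height (world z) of jar_middle_grip above 0.13 m and contact force between the fingers and jar_middle above 1 N and contact force between ball and jar_middle above 5 N) or (distance between ball_center and jar_left_grip below 0.095 m and height (world z) of jar_left_grip above 0.13 m and contact force between the fingers and jar_left above 1 N and contact force between ball and jar_left above 5 N))).
At the end, for the whole second after the job is handed in: Rattling jar gripped over the wheel: within 50 mm of its axis, underside 40 to 200 mm above its top, tilt under 15 deg, slower than 30 mm/s, not touching the wheel. The other two jars upright (6 deg), at rest, untouched, within 40 mm of where they were (((distance between ball_center and jar_right_grip below 0.095 m and contact force between the fingers and jar_right above 2 N and angle between jar_right's own z axis and vertical below 0.26 rad and linear speed of jar_right below 0.03 m/s and horizontal distance between jar_right_grip and wheel_top below 0.05 m and z of jar_right_grip in the frame of wheel_top between 0.14 and 0.3 m and contact force between jar_right and wheel below 0.1 N and distance of each of jar_middle_grip, jar_left_grip from where it was at the start of the episode below 0.04 m and angle between each of jar_middle, jar_left's own z axis and vertical below 0.1 rad and linear speed of each of jar_middle, jar_left below 0.02 m/s and contact force between each of the arm, the fingers and jar_middle below 0.1 N and contact force between each of the arm, the fingers and jar_left below 0.1 N) or (distance between ball_center and jar_middle_grip below 0.095 m and contact force between the fingers and jar_middle above 2 N and angle between jar_middle's own z axis and vertical below 0.26 rad and linear speed of jar_middle below 0.03 m/s and horizontal distance between jar_middle_grip and wheel_top below 0.05 m and z of jar_middle_grip in the frame of wheel_top between 0.14 and 0.3 m and contact force between jar_middle and wheel below 0.1 N and distance of each of jar_right_grip, jar_left_grip from where it was at the start of the episode below 0.04 m and angle between each of jar_right, jar_left's own z axis and vertical below 0.1 rad and linear speed of each of jar_right, jar_left below 0.02 m/s and contact force between each of the arm, the fingers and jar_right below 0.1 N and contact force between each of the arm, the fingers and jar_left below 0.1 N) or (distance between ball_center and jar_left_grip below 0.095 m and contact force between the fingers and jar_left above 2 N and angle between jar_left's own z axis and vertical below 0.26 rad and linear speed of jar_left below 0.03 m/s and horizontal distance between jar_left_grip and wheel_top below 0.05 m and z of jar_left_grip in the frame of wheel_top between 0.14 and 0.3 m and contact force between jar_left and wheel below 0.1 N and distance of each of jar_right_grip, jar_middle_grip from where it was at the start of the episode below 0.04 m and angle between each of jar_right, jar_middle's own z axis and vertical below 0.1 rad and linear speed of each of jar_right, jar_middle below 0.02 m/s and contact force between each of the arm, the fingers and jar_right below 0.1 N and contact force between each of the arm, the fingers and jar_middle below 0.1 N))); the arm keeps its last pose, push and grip.
It fails at once if a bystander (brush, palette knife, test tile, bowl, plate or bottle) is pushed more than 25 mm from its place (distance of any of brush, knife, test_tile, bowl, plate, bottle from where it was at the start of the episode above 0.025 m).
It fails at once if a jar is dropped or thrown (falls faster than a drop from about 70 mm) ((linear speed of jar_right above 1.2 m/s and contact force between the fingers and jar_right below 0.1 N) or (linear speed of jar_middle above 1.2 m/s and contact force between the fingers and jar_middle below 0.1 N) or (linear speed of jar_left above 1.2 m/s and contact force between the fingers and jar_left below 0.1 N)).
It also fails if it takes over 72 s, if anything falls off the work surface, if the arm or the gripper's body presses on something with over 40 N, if the wrist force passes 120 N, or if a joint passes its speed limit or range.

### The arm

A 6-joint arm with a two-finger parallel gripper is mounted at the origin on the work surface. World frame = base frame: x ahead of the robot, y to its left, z up, the work surface at z = 0. Lengths are in mm, angles in rad, forces in N, time in s.
With the tool pointing down it reaches from about 275 to 1000 mm from the base axis. Payload 8.4 kg.
Tool frame: the origin (TCP) lies on the centre line of the jaws, within the pads' length; the fingertips stand r.tip_reach ahead of it and the grasp point (between the pads) lies 11 mm behind it (r.tip_reach is the distance from the TCP to the fingertips, in mm); z points along the fingers, y is the line along which they close (so a half turn about z gives the same grasp; the last joint's range is limited). The gripper opens to 85 mm and grips with 20 to 120 N. Pads are 22 mm wide; open, the fingers measure 114 mm over their backs; the gripper's body (76 mm by 85 mm) begins 54 mm behind the grasp point. The pads swing forward as they close: fully open they stand 13 mm farther back than shut.
Start: joints at [-1.304, 0.353, 1.633, -0, 1.155, -0.002], TCP at [165.983, -602.559, 218.181] pointing down, gripper open.
Joint ranges: [-2.63, 2.63], [-0.92, 2.1], [0.06, 2.66], [-1.3, 4.44], [0, 2.69], [-3.02, 3.02]. Speed limits (rad/s): [2.22, 2.22, 2.79, 3.14, 3.14, 3.14].

### API

Orientations are given as [roll, pitch, yaw] about the fixed x, y, z axes, in that order (R = Rz(yaw) Ry(pitch) Rx(roll)).
In Python, from rig import r gives the robot as it stands.
- The arm moves only by the tool carry_out, never from a script. Its argument "targets" is a list of rows, each an object with "dp": the shift along the tool's x, y, z in mm, a list of three; "yaw": the turn about the tool's z in degrees. A call has 1 to 12 rows; each row is the pose to reach, as a shift and turn from the pose commanded when the call began, along the tool's axes at that moment; what a row does not reach only later rows make up. A row lasts 1/8 s, in which the tool goes at most 62.5 mm and 10.7 degrees, less where a joint would pass 70% of its speed; a pose out of reach is approached as far as the arm can. A call with a gripper value outside its range is refused whole. "fingers" is the opening, from -1 (shut) to 1 (fully open), so that 0 is half open, set as the call begins (left out, the last holds). The fingers move at their own pace and stop on an object; "grip_force" is the grip in N (left out, the last holds). Time passes only in rows, so rows that repeat a pose let the fingers close. It gives the time, the measured TCP pose, the force, the opening and the grip force at its end, in the units of the state.
- r.sense(): the state, without advancing time (a new reading comes with each control period).
- r.grab_frame(name): name is "side" or "top" or "wrist"; returns the picture (384x512x3 uint8, red, green, blue); there is no depth.
- r.get_calibration(name): a dict with "fx", "fy", "cx", "cy" (pixels), "rvec" (rotation vector, rad) and "tvec" (3), from world to camera coordinates, as OpenCV has them. Camera axes: x right, y down, z forward; pixel columns grow to the right and rows downward; lengths in mm; the calibration is good to about 2 mm. A picture is of the moment at which its call begins: read the wrist's pose just before it. get_calibration takes no time and is no camera call; for the wrist camera it gives the pose at the moment of the call.
- r.sign_off(): hands the job in; it is judged then, once.
The state is a dict: "clock": time; "qpos": joint angles; "qvel": joint speeds; "joint_efforts": joint torques, N m; "eef_pos": TCP position; "tcp_rot": TCP orientation; "contact_force": force on the tool from outside, world axes, zero at the start; "wrist_torque": the same for the moment, N m; "opening": opening from 0.0 (shut) to 1.0 (fully open); "grasp_force": force on a finger pad.
Only numpy, scipy, OpenCV 4.12 (cv2) and the standard library are available. Lean on these libraries where they do the work, as an engineer would, in place of code of your own. Each camera call takes 0.05 s, during which the arm holds its last target. There are 200 camera calls.

## Working session

There is one attempt and no reset: what is moved stays moved. The work goes in short steps, Python scripts to look and compute and a tool call to move; the robot and the scene stay as the last step left them, time stands still between calls to the robot, and variables do not carry over. Pictures are saved under pics/ and viewed, at most 10 in all, crops included, and the job is handed in when it is done.

Besides the shell and the picture viewer there is one more tool, called after ">>>" as name(argument=value, ...), one argument or row to a line, values as JSON. carry_out: Moves the arm, as the interface text tells. Its arguments: {"type":"object","properties":{"targets":{"type":"array","items":{"type":"object","properties":{"dp":{"type":"array","items":{"type":"number"}},"yaw":{"type":"number"}}}},"fingers":{"type":"number"},"grip_force":{"type":"number"}},"required":["targets"]}

```bash
ls; mkdir -p pics; python3 - <<'E'
from rig import r
import cv2
s=r.sense();print({k:s[k] for k in ('clock','eef_pos','tcp_rot','opening')},r.tip_reach)
for n in('top','side'):
    cv2.imwrite(f'pics/{n}0.png',r.grab_frame(n)[:,:,::-1]);print(n,r.get_calibration(n))
E
```

```text
pics
{'clock': 0.0, 'eef_pos': array([ 165.8449148 , -602.10271812,  217.47855255]), 'tcp_rot': array([-3.14028387e+00, -1.30881869e-05,  2.68771580e-01]), 'opening': 1.0004956299812022} 8.0
top {'fx': 415.6230476778456, 'fy': 415.6230476778456, 'cx': 255.78635026167467, 'cy': 186.7607090747081, 'rvec': array([ 2.17314987, -2.18224391,  0.10545938]), 'tvec': array([  59.87583381,  594.44191858, 1371.1326678 ])}
side {'fx': 349.3080081021792, 'fy': 349.3080081021792, 'cx': 249.21814438230757, 'cy': 193.298511395977, 'rvec': array([ 2.07268745, -0.11446223,  0.05389537]), 'tvec': array([-568.3730878 ,  130.40335378,  944.19317842])}
```

View pics/top0.png

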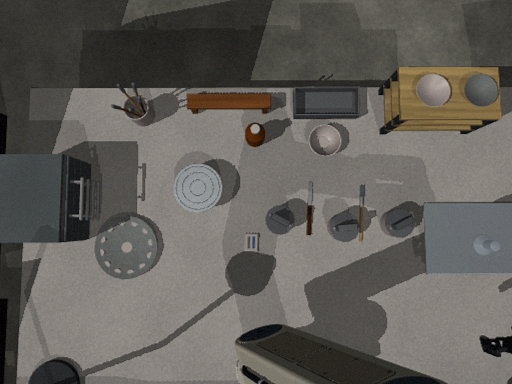

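View pics/side0.png

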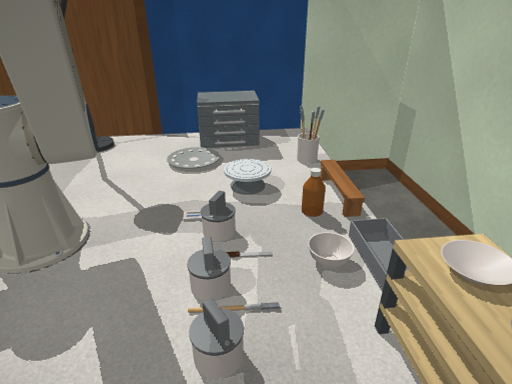

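The top view shows the jars at about (280,219), (345,226) and (401,222), and the wheel at (198,187). The side view shows the same handles at about (217,203), (208,253) and (214,318). I'll enlarge both.

```bash
python3 - <<'E'
import cv2
a=cv2.imread('pics/top0.png')[165:255,165:425];cv2.imwrite('pics/tc.png',cv2.resize(cv2.convertScaleAbs(a,alpha=1.6),None,fx=3,fy=3,interpolation=cv2.INTER_CUBIC))
a=cv2.imread('pics/side0.png')[150:380,150:350];cv2.imwrite('pics/sc.png',cv2.resize(a,None,fx=2.6,fy=2.6,interpolation=cv2.INTER_CUBIC))
E
```

```text
(no output)
```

View pics/tc.png

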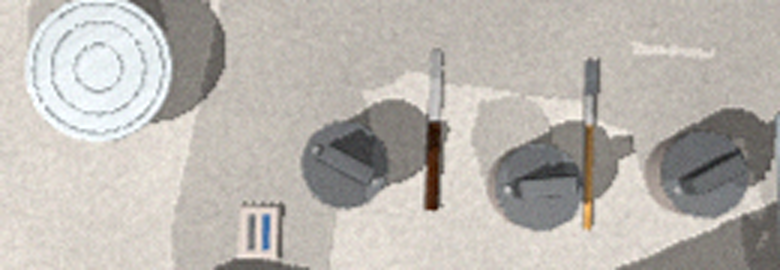

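View pics/sc.png

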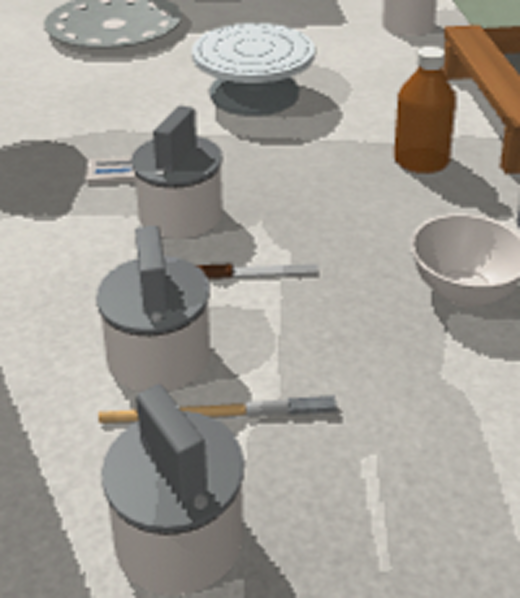

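Pixels picked. Full-frame lid centres:

| | Left | Middle | Right | Wheel |
|---|---|---|---|---|
| Top view | (280,220) | (345,227) | (400,223) | (198,187) |
| Side view | (218,211) | (209,264) | (216,331) | (247,169) |

The handles run along distinct yaws.

```bash
cat > h.py <<'E'
import numpy as np,cv2
from rig import r
def ray(c,p):
    K=np.array([[c['fx'],0,c['cx']],[0,c['fy'],c['cy']],[0,0,1]]);R=cv2.Rodrigues(np.array(c['rvec']))[0]
    d=R.T@np.linalg.inv(K)@[p[0],p[1],1.];return -R.T@np.array(c['tvec']),d/np.linalg.norm(d)
def onz(c,p,z):
    o,d=ray(c,p);return o+d*(z-o[2])/d[2]
def tri(rs):
    A=sum(np.eye(3)-np.outer(d,d) for o,d in rs);b=sum((np.eye(3)-np.outer(d,d))@o for o,d in rs);return np.linalg.solve(A,b)
E
python3 - <<'E'
from h import *
np.set_printoptions(precision=1,suppress=True)
t,s=r.get_calibration('top'),r.get_calibration('side')
T=lambda p:np.array(p)/3+165
S=lambda p:np.array(p)/2.6+150
for n,a,b,z in [('L',(345,165),(177,158),74),('M',(540,186),(154,296),74),('R',(704,173),(173,470),74),('W',(98,67),(253,49),70)]:
    print(n,tri([ray(t,T(a)),ray(s,S(b))]),onz(t,T(a),z),onz(s,S(b),z))
for n,a,b in [('L',[(316,150),(373,183)],[(163,131),(186,112)]),('M',[(512,185),(577,181)],[(148,231),(151,268)]),('R',[(680,187),(742,155)],[(149,392),(191,443)])]:
    for c,f,q in((t,T,a),(s,S,b)):
        u,v=[onz(c,f(x),119) for x in q];d=v-u;print(n,(u+v)/2,np.hypot(*d[:2]),'ang',np.degrees(np.arctan2(d[1],d[0]))%180)
print(np.degrees(r.sense()['tcp_rot']))
E
```

```text
L [484.4 -20.   73.8] [482.4 -20.   74. ] [486.5 -20.2  74. ]
M [ 460.4 -230.1   71.1] [ 458.9 -229.5   74. ] [ 462.  -233.5   74. ]
R [ 472.8 -407.1   72.5] [ 472.1 -406.6   74. ] [ 473.5 -408.3   74. ]
W [590.7 247.2  67.7] [589.6 246.9  70. ] [591.2 242.5  70. ]
L [480.4 -16.5 119. ] 68.28010920530356 ang 59.693256930993854
L [486.5 -23.3 119. ] 43.160646283500974 ang 56.49574205270329
M [ 462.3 -224.4  119. ] 67.85174540998979 ang 93.24203805693317
M [ 461.3 -229.4  119. ] 48.77726122559329 ang 92.78785419358378
R [ 474.  -398.2  119. ] 73.64522812580279 ang 116.53952228613372
R [ 473.8 -404.8  119. ] 51.555958695825645 ang 119.8078685474795
[-179.9    0.    15.4]
```

>>> carry_out(
  targets=[
    {"dp":[35,-11,0],"yaw":-10},
    {"dp":[70,-22,0],"yaw":-20},
    {"dp":[105,-32,0],"yaw":-30},
    {"dp":[140,-43,0],"yaw":-40},
    {"dp":[175,-54,0],"yaw":-50},
    {"dp":[210,-65,0],"yaw":-60},
    {"dp":[245,-76,0],"yaw":-70},
    {"dp":[280,-86,0],"yaw":-80},
    {"dp":[315,-97,0],"yaw":-90},
    {"dp":[340,-105,0],"yaw":-98},
    {"dp":[348,-107,0],"yaw":-102.6},
    {"dp":[348,-107,0],"yaw":-102.6},
  ],
  fingers=1,
  grip_force=60,
)

```text
clock: 1.6
eef_pos: [473.4, -406.4, 217.7]
tcp_rot: [-3.141, -0.001, 2.06]
contact_force: [-1.0, -0.0, 0.6]
opening: 0.997
grasp_force: 0.0
```

```bash
cat > w.py <<'E'
from h import *
import sys
n=sys.argv[1]
c=r.get_calibration('wrist');s=r.sense();im=r.grab_frame('wrist')
cv2.imwrite(f'pics/{n}.png',im[:,:,::-1]);print(s['eef_pos'],np.degrees(s['tcp_rot']),s['clock'])
np.savez(f'{n}.npz',im=im,**{k:v for k,v in c.items()})
E
python3 w.py wR
```

```text
[ 473.36857248 -406.41415206  217.73372831] [-1.79983679e+02 -4.03538022e-02  1.18029899e+02] 1.6
```

View pics/wR.png

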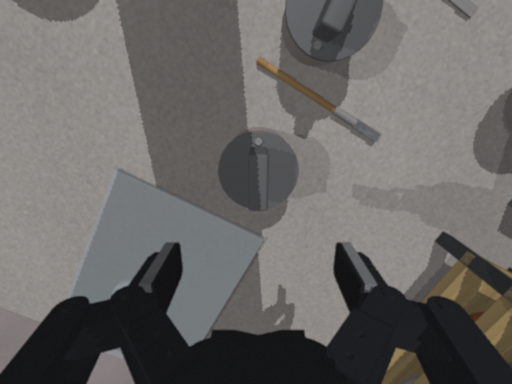

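The wrist view shows the lid circle centred at (258,169), radius 40, with the handle running nearly vertically from (262,148) to (264,208), which is close to the tool x axis.

```bash
python3 - <<'E'
from h import *
c=np.load('wR.npz');t=r.get_calibration('top')
np.set_printoptions(precision=1,suppress=True)
print(onz(c,(258,169),74),tri([ray(c,(258,169)),ray(t,(399.7,222.7))]))
print(onz(c,(258,141),74))
# mid jar too: lid partially visible
print(onz(c,(334,12),74))
u,v=onz(c,(262,148),119),onz(c,(264,208),119);print(u,v,np.degrees(np.arctan2(*(u-v)[1::-1])))
E
```

```text
[ 471.1 -400.9   74. ] [ 470.3 -398.    93.7]
[ 456.  -372.5   74. ]
[ 462.7 -228.9   74. ]
[ 459.2 -370.5  119. ] [ 490.4 -424.2  119. ] 120.14748834373572
```

>>> carry_out(
  targets=[
    {"dp":[3,0,30],"yaw":-1},
    {"dp":[3,0,65],"yaw":-1},
    {"dp":[3,0,95],"yaw":-1},
    {"dp":[3,0,115],"yaw":-1},
    {"dp":[3,0,126],"yaw":-1},
    {"dp":[3,0,128],"yaw":-1},
  ],
)

```text
clock: 2.4
eef_pos: [471.5, -404.5, 90.0]
tcp_rot: [-3.141, -0.0, 2.076]
contact_force: [-0.4, -0.7, 1.4]
opening: 0.998
grasp_force: 0.0
```

>>> carry_out(
  targets=[
    {"dp":[0,0,0],"yaw":0},
    {"dp":[0,0,0],"yaw":0},
    {"dp":[0,0,0],"yaw":0},
    {"dp":[0,0,0],"yaw":0},
    {"dp":[0,0,0],"yaw":0},
  ],
  fingers=-1,
  grip_force=80,
)

```text
clock: 3.02
eef_pos: [472.1, -404.3, 90.8]
tcp_rot: [3.141, 0.001, 2.077]
contact_force: [1.0, 2.9, 5.5]
opening: 0.206
grasp_force: 78.7
```

>>> carry_out(
  targets=[
    {"dp":[0,0,-10]},
    {"dp":[0,0,-30]},
    {"dp":[0,0,-60]},
    {"dp":[0,0,-85]},
    {"dp":[0,0,-100]},
    {"dp":[0,0,-100]},
    {"dp":[0,0,-100]},
    {"dp":[0,0,-100]},
  ],
)

```text
schema error: expected keys dp, yaw
```

```bash
cat > f.py <<'E'
from h import *
np.set_printoptions(precision=3,suppress=True)
for i in range(2 if False else 1):
    s=r.sense();R=cv2.Rodrigues(np.zeros(3))[0];a=s['tcp_rot'][2]
    f,t=s['contact_force'],s['wrist_torque'];ca,sa=np.cos(a),np.sin(a)
    print(s['clock'],'F tool',f[0]*ca+f[1]*sa,f[0]*sa-f[1]*ca,f[2],'T tool',t[0]*ca+t[1]*sa,t[0]*sa-t[1]*ca,t[2],'g',s['grasp_force'],'eff',np.array(s['joint_efforts']),'eef',s['eef_pos'])
E
python3 f.py;python3 f.py
```

```text
3.025 F tool 2.0433971422557993 2.268608555860206 5.4655696914334815 T tool -0.09263323284129008 0.31447614286673564 -0.06682550992147415 g 78.72894287109375 eff [ -1.36  -60.666 -27.1    -0.46   -0.456  -0.038] eef [ 472.103 -404.337   90.804]
3.025 F tool 2.0433971422557993 2.268608555860206 5.4655696914334815 T tool -0.09263323284129008 0.31447614286673564 -0.06682550992147415 g 78.72894287109375 eff [ -1.36  -60.666 -27.1    -0.46   -0.456  -0.038] eef [ 472.103 -404.337   90.804]
```

>>> carry_out(
  targets=[
    {"dp":[0,0,-10],"yaw":0},
    {"dp":[0,0,-30],"yaw":0},
    {"dp":[0,0,-60],"yaw":0},
    {"dp":[0,0,-85],"yaw":0},
    {"dp":[0,0,-100],"yaw":0},
    {"dp":[0,0,-100],"yaw":0},
    {"dp":[0,0,-100],"yaw":0},
    {"dp":[0,0,-100],"yaw":0},
  ],
)

```text
clock: 4.03
eef_pos: [471.1, -403.9, 189.0]
tcp_rot: [-3.141, -0.002, 2.077]
contact_force: [-0.0, -0.0, -5.4]
opening: 0.215
grasp_force: 78.9
```

```bash
python3 f.py
```

```text
4.025 F tool 0.005251774714233971 -0.03689491587450798 -5.430852073737359 T tool -0.01085352144849255 0.05958360828774774 -0.03095240789599014 g 78.85641932487488 eff [ -0.005 -64.574 -35.335   0.      0.007   0.   ] eef [ 471.134 -403.86   189.002]
```

>>> carry_out(
  targets=[
    {"dp":[0,25,0],"yaw":0},
    {"dp":[0,0,0],"yaw":0},
    {"dp":[0,-25,0],"yaw":0},
    {"dp":[0,0,0],"yaw":0},
    {"dp":[0,25,0],"yaw":0},
    {"dp":[0,0,0],"yaw":0},
    {"dp":[0,0,0],"yaw":0},
  ],
)

```text
clock: 4.9
eef_pos: [470.7, -404.3, 189.7]
tcp_rot: [-3.14, -0.001, 2.077]
contact_force: [-0.5, -0.0, -5.9]
opening: 0.21
grasp_force: 80.3
```

```bash
python3 f.py
```

```text
4.9 F tool 0.2074507360098043 -0.4654103283037805 -5.875603295228583 T tool 0.05740913432792844 -0.016007683498430632 0.010217417483051088 g 80.26177167892456 eff [ -0.283 -64.347 -35.263  -0.193   0.011  -0.218] eef [ 470.722 -404.323  189.736]
```

>>> carry_out(
  targets=[
    {"dp":[0,0,0],"yaw":0},
  ],
)

```text
clock: 5.03
eef_pos: [471.7, -404.3, 190.1]
tcp_rot: [3.142, -0.0, 2.077]
contact_force: [0.0, -0.5, -4.6]
opening: 0.211
grasp_force: 80.3
```

```bash
python3 f.py
```

```text
5.025 F tool -0.43119122713225 -0.20799432062585407 -4.628100215752869 T tool -0.032757867772466524 -0.01521207042148628 -0.009206744258762386 g 80.25289177894592 eff [ -0.209 -64.035 -35.016  -0.049   0.043  -0.019] eef [ 471.688 -404.265  190.087]
```

>>> carry_out(
  targets=[
    {"dp":[0,0,0],"yaw":0},
  ],
)

```text
clock: 5.15
eef_pos: [471.8, -404.3, 190.2]
tcp_rot: [3.141, 0.0, 2.077]
contact_force: [-0.3, 0.2, -5.0]
opening: 0.209
grasp_force: 80.2
```

```bash
python3 f.py
```

```text
5.15 F tool 0.37179537727638323 -0.1683367555889716 -4.976466421395378 T tool -0.042060908569108255 -0.027145147796683627 -0.005056352130221214 g 80.2470052242279 eff [ -0.082 -64.081 -35.176  -0.005   0.006   0.001] eef [ 471.85  -404.299  190.208]
```

```bash
cat > g.py <<'E'
from h import *
import sys
np.set_printoptions(precision=3,suppress=True,linewidth=150)
L=[]
for i in range(int(sys.argv[1])):
    s=r.sense();a=s['tcp_rot'][2];f,t=s['contact_force'],s['wrist_torque'];ca,sa=np.cos(a),np.sin(a)
    L.append([s['clock'],f[0]*ca+f[1]*sa,f[0]*sa-f[1]*ca,f[2],t[0]*ca+t[1]*sa,t[0]*sa-t[1]*ca,t[2]]);r.grab_frame('wrist')
L=np.array(L);print(L);print('mean',L.mean(0)[1:],'std',L.std(0)[1:])
E
python3 g.py 8
```

```text
[[ 5.15   0.372 -0.168 -4.976 -0.042 -0.027 -0.005]
 [ 5.2   -0.64   0.406 -6.1    0.015  0.014 -0.023]
 [ 5.25   0.204  0.425 -5.499 -0.015 -0.009 -0.015]
 [ 5.3    0.344  0.498 -5.824 -0.011 -0.026 -0.005]
 [ 5.35  -0.349 -0.32  -5.521 -0.037 -0.009  0.075]
 [ 5.4    0.268 -0.189 -5.526 -0.013 -0.051 -0.005]
 [ 5.45  -0.806 -0.096 -6.233  0.049  0.012  0.015]
 [ 5.5   -0.061 -0.288 -4.581  0.009 -0.065  0.025]]
mean [-0.084  0.033 -5.533 -0.006 -0.02   0.008] std [0.433 0.325 0.514 0.028 0.026 0.029]
```

>>> carry_out(
  targets=[
    {"dp":[25,0,0],"yaw":0},
    {"dp":[-25,0,0],"yaw":0},
    {"dp":[25,0,0],"yaw":0},
    {"dp":[-25,0,0],"yaw":0},
    {"dp":[25,0,0],"yaw":0},
    {"dp":[0,0,0],"yaw":0},
  ],
)

```text
clock: 6.3
eef_pos: [467.1, -399.0, 187.0]
tcp_rot: [-3.138, -0.011, 2.078]
contact_force: [0.3, -1.8, -4.3]
opening: 0.208
grasp_force: 79.8
```

```bash
python3 g.py 12
```

```text
[[ 6.3   -1.742 -0.599 -4.327 -0.054 -0.15   0.   ]
 [ 6.35  -4.755  1.114 -3.3   -0.188 -0.533  0.075]
 [ 6.4   -0.718  0.315 -4.72  -0.066 -0.068  0.018]
 [ 6.45   0.34  -0.2   -4.741  0.005  0.118 -0.006]
 [ 6.5    0.159 -0.026 -5.096  0.018  0.064  0.04 ]
 [ 6.55   0.121  0.099 -5.74   0.036  0.046  0.012]
 [ 6.6   -0.008 -0.877 -6.404  0.012  0.085 -0.038]
 [ 6.65  -0.487  0.14  -6.286  0.055  0.011  0.005]
 [ 6.7    0.53   1.406 -5.017  0.013  0.063 -0.015]
 [ 6.75   0.106 -0.506 -5.172  0.042  0.079 -0.045]
 [ 6.8    0.004 -0.098 -4.662  0.003  0.062 -0.02 ]
 [ 6.85  -0.889  0.629 -5.784 -0.053  0.034 -0.01 ]]
mean [-0.612  0.117 -5.104 -0.015 -0.016  0.001] std [1.389 0.646 0.832 0.064 0.171 0.031]
```

>>> carry_out(
  targets=[
    {"dp":[25,0,0],"yaw":0},
    {"dp":[-25,0,0],"yaw":0},
    {"dp":[-25,0,0],"yaw":0},
    {"dp":[-25,0,0],"yaw":0},
    {"dp":[-25,0,0],"yaw":0},
  ],
)

```text
clock: 7.52
eef_pos: [483.5, -425.6, 190.1]
tcp_rot: [-3.141, -0.001, 2.077]
contact_force: [-0.3, 0.2, -4.7]
opening: 0.21
grasp_force: 80.1
```

```bash
python3 g.py 10
```

```text
[[ 7.525  0.315 -0.173 -4.733  0.047  0.041  0.002]
 [ 7.575  0.836  0.204 -6.093  0.012  0.077  0.024]
 [ 7.625  0.281 -0.815 -5.102  0.087  0.084 -0.046]
 [ 7.675  0.448  0.01  -5.973 -0.02   0.032  0.047]
 [ 7.725 -0.086 -0.266 -4.558 -0.005  0.056  0.002]
 [ 7.775 -0.287 -0.148 -6.506  0.052  0.046 -0.014]
 [ 7.825  0.906  0.121 -5.36  -0.027  0.024  0.007]
 [ 7.875 -0.705  0.227 -5.693  0.041  0.014 -0.003]
 [ 7.925 -0.005  0.214 -5.396  0.051 -0.003  0.003]
 [ 7.975  0.394 -1.335 -5.076  0.021  0.04  -0.011]]
mean [ 0.21  -0.196 -5.449  0.026  0.041  0.001] std [0.469 0.483 0.587 0.034 0.025 0.023]
```

>>> carry_out(
  targets=[
    {"dp":[25,-25,0],"yaw":0},
    {"dp":[25,25,0],"yaw":0},
    {"dp":[25,25,0],"yaw":0},
    {"dp":[25,0,0],"yaw":0},
    {"dp":[25,0,0],"yaw":0},
    {"dp":[25,0,0],"yaw":0},
  ],
)

```text
clock: 8.78
eef_pos: [470.9, -404.9, 190.3]
tcp_rot: [3.142, 0.0, 2.076]
contact_force: [-0.1, 0.5, -4.4]
opening: 0.208
grasp_force: 80.5
```

```bash
python3 g.py 10
```

```text
[[ 8.775  0.467  0.091 -4.374 -0.031  0.038  0.06 ]
 [ 8.825 -0.739  0.553 -5.514  0.038  0.017  0.041]
 [ 8.875 -0.766  0.306 -5.026 -0.008  0.047 -0.07 ]
 [ 8.925 -0.457 -0.796 -5.576 -0.005  0.032  0.019]
 [ 8.975 -0.489 -0.748 -5.155 -0.012  0.006  0.   ]
 [ 9.025  0.001 -0.422 -5.273 -0.034  0.042 -0.014]
 [ 9.075 -0.053  0.061 -4.943 -0.021  0.005  0.018]
 [ 9.125  0.221 -0.146 -5.051 -0.006  0.021  0.051]
 [ 9.175  0.045 -0.56  -4.48  -0.034  0.04   0.017]
 [ 9.225 -0.192 -0.107 -4.627 -0.069  0.011 -0.037]]
mean [-0.196 -0.177 -5.002 -0.018  0.026  0.009] std [0.388 0.426 0.388 0.026 0.015 0.038]
```

>>> carry_out(
  targets=[
    {"dp":[0,0,25],"yaw":0},
    {"dp":[0,0,55],"yaw":0},
    {"dp":[0,0,80],"yaw":0},
    {"dp":[0,0,92],"yaw":0},
    {"dp":[0,0,97],"yaw":0},
    {"dp":[0,0,99],"yaw":0},
    {"dp":[0,0,100],"yaw":0},
    {"dp":[0,0,100],"yaw":0},
  ],
)

```text
clock: 10.28
eef_pos: [472.9, -406.3, 93.5]
tcp_rot: [3.141, 0.005, 2.077]
contact_force: [-3.7, -1.6, 10.9]
opening: 0.211
grasp_force: 82.7
```

```bash
python3 f.py
```

```text
10.275 F tool 0.3807321954890832 -4.001188642403709 10.852476563064764 T tool 0.7833620544787024 0.6486791908519842 0.07773593618136232 g 82.68936272492965 eff [  2.134 -58.182 -26.482   0.969  -1.189   0.097] eef [ 472.94  -406.318   93.503]
```

>>> carry_out(
  targets=[
    {"dp":[0,0,0],"yaw":0},
    {"dp":[0,0,0],"yaw":0},
    {"dp":[0,0,0],"yaw":0},
    {"dp":[0,0,-20],"yaw":0},
    {"dp":[0,0,-60],"yaw":0},
    {"dp":[0,0,-100],"yaw":0},
    {"dp":[20,10,-110],"yaw":4},
    {"dp":[60,30,-110],"yaw":10},
    {"dp":[110,53,-110],"yaw":18},
    {"dp":[145,70,-110],"yaw":24},
    {"dp":[158,75,-110],"yaw":25},
    {"dp":[158,75,-110],"yaw":25},
  ],
  fingers=1,
)

```text
clock: 11.78
eef_pos: [461.0, -229.1, 201.5]
tcp_rot: [3.14, 0.001, 1.642]
contact_force: [0.5, 0.7, -0.1]
opening: 1.0
grasp_force: 0.0
```

```bash
python3 w.py wM; python3 -c "
from h import *
cv2.imwrite('pics/sR1.png',r.grab_frame('side')[:,:,::-1])"
```

```text
[ 460.9700186  -229.14771757  201.49874532] [1.79928469e+02 4.03381390e-02 9.41019268e+01] 11.775
```

View pics/wM.png

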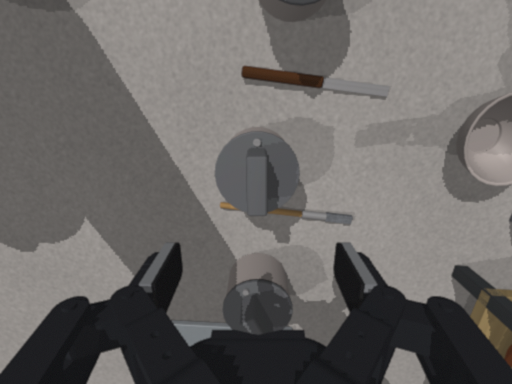

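The wrist view has the middle jar's lid at (257,172) with its handle along the tool x axis. The right jar, at (258,300), is standing again.

>>> carry_out(
  targets=[
    {"dp":[0,0,30],"yaw":0},
    {"dp":[0,0,65],"yaw":0},
    {"dp":[0,0,95],"yaw":0},
    {"dp":[0,0,108],"yaw":0},
    {"dp":[0,0,112],"yaw":0},
    {"dp":[0,0,112],"yaw":0},
  ],
)

```text
clock: 12.62
eef_pos: [461.2, -230.3, 88.8]
tcp_rot: [3.141, 0.0, 1.64]
contact_force: [-0.3, -0.0, -0.0]
opening: 1.0
grasp_force: 0.0
```

>>> carry_out(
  targets=[
    {"dp":[0,0,0],"yaw":0},
    {"dp":[0,0,0],"yaw":0},
    {"dp":[0,0,0],"yaw":0},
    {"dp":[0,0,0],"yaw":0},
    {"dp":[0,0,-10],"yaw":0},
    {"dp":[0,0,-30],"yaw":0},
    {"dp":[0,0,-60],"yaw":0},
    {"dp":[0,0,-85],"yaw":0},
    {"dp":[0,0,-100],"yaw":0},
    {"dp":[0,0,-100],"yaw":0},
    {"dp":[0,0,-100],"yaw":0},
  ],
  fingers=-1,
  grip_force=80,
)

```text
clock: 14.0
eef_pos: [460.0, -229.4, 187.2]
tcp_rot: [-3.14, -0.001, 1.641]
contact_force: [0.4, 0.3, -5.6]
opening: 0.215
grasp_force: 78.9
```

```bash
python3 g.py 10
```

```text
[[14.     0.291  0.378 -5.598  0.005 -0.002 -0.024]
 [14.05  -0.668 -0.116 -4.46  -0.061 -0.009 -0.019]
 [14.1    0.343 -0.071 -5.774  0.013  0.016  0.02 ]
 [14.15   0.453 -0.526 -4.961 -0.018 -0.005  0.022]
 [14.2    0.409  0.896 -4.271  0.022 -0.037  0.008]
 [14.25  -0.535 -0.831 -4.383 -0.033 -0.    -0.046]
 [14.3    0.387  0.159 -4.537  0.007  0.001  0.035]
 [14.35   0.12   0.411 -5.264 -0.041 -0.016  0.031]
 [14.4   -0.979  0.359 -5.279 -0.049 -0.063  0.008]
 [14.45  -0.07   0.354 -4.868 -0.051 -0.033  0.007]]
mean [-0.025  0.101 -4.94  -0.02  -0.015  0.004] std [0.493 0.477 0.5   0.029 0.022 0.025]
```

>>> carry_out(
  targets=[
    {"dp":[25,0,0],"yaw":0},
    {"dp":[-25,0,0],"yaw":0},
    {"dp":[25,0,0],"yaw":0},
    {"dp":[-25,0,0],"yaw":0},
    {"dp":[25,0,0],"yaw":0},
    {"dp":[0,0,0],"yaw":0},
  ],
)

```text
clock: 15.25
eef_pos: [459.7, -226.8, 187.8]
tcp_rot: [-3.14, -0.003, 1.643]
contact_force: [0.4, 0.1, -3.7]
opening: 0.209
grasp_force: 79.6
```

```bash
python3 g.py 14
```

```text
[[15.25   0.101  0.413 -3.723 -0.039  0.121  0.007]
 [15.3   -4.561  1.524 -5.022 -0.201 -0.244  0.028]
 [15.35   1.149 -0.559 -4.891 -0.034 -0.028  0.006]
 [15.4    0.233  0.182 -6.304  0.037  0.006 -0.026]
 [15.45  -0.01  -0.066 -5.024  0.075  0.076  0.061]
 [15.5    0.341  0.454 -5.478  0.053  0.066 -0.02 ]
 [15.55   0.127  1.123 -4.22  -0.02  -0.025 -0.018]
 [15.6   -0.217  0.27  -5.279 -0.01  -0.018  0.009]
 [15.65   0.838  0.624 -6.353  0.031 -0.006 -0.038]
 [15.7    0.221  0.635 -4.249  0.043  0.017  0.038]
 [15.75  -0.296 -0.319 -5.646 -0.011  0.029 -0.044]
 [15.8   -0.512  0.17  -4.93  -0.008  0.008  0.01 ]
 [15.85   0.366 -0.114 -6.274  0.051  0.037  0.041]
 [15.9    0.237 -0.947 -5.707 -0.029  0.039  0.018]]
mean [-0.142  0.242 -5.221 -0.004  0.006  0.005] std [1.292 0.621 0.78  0.065 0.08  0.03 ]
```

>>> carry_out(
  targets=[
    {"dp":[0,25,0],"yaw":0},
    {"dp":[0,-25,0],"yaw":0},
    {"dp":[0,25,0],"yaw":0},
    {"dp":[0,-25,0],"yaw":0},
    {"dp":[0,0,0],"yaw":0},
  ],
)

```text
clock: 16.58
eef_pos: [455.3, -228.5, 186.3]
tcp_rot: [-3.134, -0.003, 1.639]
contact_force: [1.3, -0.1, -4.1]
opening: 0.212
grasp_force: 79.8
```

```bash
python3 g.py 14
```

```text
[[16.575 -0.206  1.244 -4.066 -0.136 -0.003 -0.03 ]
 [16.625 -1.36   5.319 -4.822 -0.71  -0.177  0.001]
 [16.675 -1.298  0.425 -4.364 -0.008 -0.016  0.016]
 [16.725 -0.071 -0.924 -5.516  0.017  0.057 -0.012]
 [16.775  0.108 -0.182 -4.086  0.01  -0.025  0.058]
 [16.825  0.863 -0.204 -4.654 -0.029  0.062  0.049]
 [16.875 -0.082  0.338 -5.165  0.018  0.026 -0.001]
 [16.925 -0.083 -0.178 -5.129  0.009 -0.034  0.001]
 [16.975 -0.048 -0.401 -4.704  0.012 -0.028 -0.047]
 [17.025  0.851 -0.622 -5.166  0.015 -0.023  0.021]
 [17.075 -0.744 -0.399 -5.092  0.019  0.006  0.035]
 [17.125 -0.693 -0.679 -5.201 -0.025  0.035  0.018]
 [17.175  0.839 -0.532 -5.681  0.084 -0.012 -0.001]
 [17.225  0.005 -0.127 -4.715  0.031  0.002 -0.02 ]]
mean [-0.137  0.22  -4.883 -0.049 -0.009  0.006] std [0.684 1.509 0.47  0.189 0.055 0.028]
```

The readings so far don't settle it. A better test is to make moves with a long gentle slow-down in opposite directions. A free ball then ends at opposite walls, which shifts the static moment by about 0.09 Nm; a solid cake shifts it by none.

>>> carry_out(
  targets=[
    {"dp":[0,-12,0],"yaw":0},
    {"dp":[0,-40,0],"yaw":0},
    {"dp":[0,-65,0],"yaw":0},
    {"dp":[0,-85,0],"yaw":0},
    {"dp":[0,-101,0],"yaw":0},
    {"dp":[0,-113,0],"yaw":0},
    {"dp":[0,-121,0],"yaw":0},
    {"dp":[0,-126,0],"yaw":0},
    {"dp":[0,-129,0],"yaw":0},
    {"dp":[0,-130,0],"yaw":0},
    {"dp":[0,-130,0],"yaw":0},
  ],
)

```text
clock: 18.65
eef_pos: [331.2, -238.8, 188.2]
tcp_rot: [3.142, -0.0, 1.641]
contact_force: [0.2, -0.1, -6.0]
opening: 0.211
grasp_force: 80.0
```

```bash
python3 g.py 10 | tail -1
```

```text
mean [-0.074  0.251 -5.042 -0.008  0.005 -0.007] std [0.519 0.675 0.491 0.035 0.03  0.028]
```

>>> carry_out(
  targets=[
    {"dp":[0,12,0],"yaw":0},
    {"dp":[0,40,0],"yaw":0},
    {"dp":[0,65,0],"yaw":0},
    {"dp":[0,85,0],"yaw":0},
    {"dp":[0,101,0],"yaw":0},
    {"dp":[0,113,0],"yaw":0},
    {"dp":[0,121,0],"yaw":0},
    {"dp":[0,126,0],"yaw":0},
    {"dp":[0,129,0],"yaw":0},
    {"dp":[0,130,0],"yaw":0},
    {"dp":[0,130,0],"yaw":0},
  ],
)

```text
clock: 20.52
eef_pos: [460.4, -229.8, 188.2]
tcp_rot: [-3.141, -0.0, 1.64]
contact_force: [0.1, 0.4, -5.3]
opening: 0.209
grasp_force: 80.0
```

```bash
python3 g.py 10|tail -1
```

```text
mean [ 0.044  0.209 -5.057 -0.007  0.017 -0.011] std [0.481 0.423 0.326 0.036 0.034 0.041]
```

The middle jar shows no shift (-0.008 against -0.007), so it is solid. I'll set it back and go on to the left jar.

>>> carry_out(
  targets=[
    {"dp":[0,0,25],"yaw":0},
    {"dp":[0,0,55],"yaw":0},
    {"dp":[0,0,80],"yaw":0},
    {"dp":[0,0,92],"yaw":0},
    {"dp":[0,0,96],"yaw":0},
    {"dp":[0,0,98],"yaw":0},
    {"dp":[0,0,99],"yaw":0},
    {"dp":[0,0,99],"yaw":0},
  ],
)

```text
clock: 22.02
eef_pos: [462.2, -231.6, 92.1]
tcp_rot: [3.139, 0.003, 1.641]
contact_force: [-5.8, -3.9, 14.7]
opening: 0.212
grasp_force: 82.6
```

>>> carry_out(
  targets=[
    {"dp":[0,0,0],"yaw":0},
    {"dp":[0,0,0],"yaw":0},
    {"dp":[0,0,0],"yaw":0},
    {"dp":[0,0,-20],"yaw":0},
    {"dp":[0,0,-60],"yaw":0},
    {"dp":[0,0,-105],"yaw":0},
  ],
  fingers=1,
)

```text
clock: 22.78
eef_pos: [460.2, -229.5, 194.8]
tcp_rot: [-3.14, -0.001, 1.641]
contact_force: [-0.1, -0.3, 0.1]
opening: 1.004
grasp_force: 0.0
```

>>> carry_out(
  targets=[
    {"dp":[20,4,0],"yaw":4},
    {"dp":[60,11,0],"yaw":11},
    {"dp":[105,19,0],"yaw":18},
    {"dp":[150,27,0],"yaw":26},
    {"dp":[188,34,0],"yaw":33},
    {"dp":[208,38,0],"yaw":35},
    {"dp":[208,38,0],"yaw":35},
    {"dp":[208,38,0],"yaw":35},
  ],
)

```text
clock: 23.78
eef_pos: [484.0, -20.0, 194.1]
tcp_rot: [-3.142, 0.0, 1.031]
contact_force: [-0.5, -0.1, -0.7]
opening: 0.999
grasp_force: 0.0
```

```bash
python3 w.py wL
```

```text
[483.97994312 -20.03518708 194.13282545] [-1.79996724e+02  1.52028497e-02  5.90541294e+01] 23.775
```

View pics/wL.png

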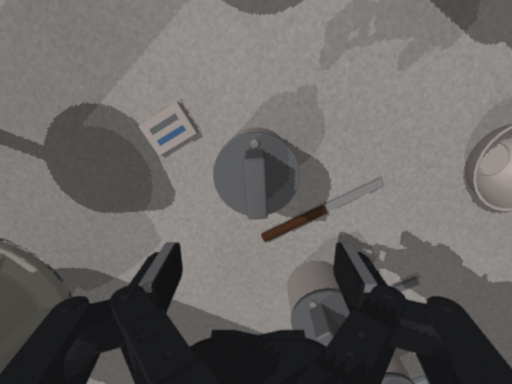

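The left jar's lid is at (256,172) with its handle along tool x, so it is well aligned. The middle jar stands at about (318,300).

>>> carry_out(
  targets=[
    {"dp":[0,0,30],"yaw":0},
    {"dp":[0,0,65],"yaw":0},
    {"dp":[0,0,92],"yaw":0},
    {"dp":[0,0,102],"yaw":0},
    {"dp":[0,0,105],"yaw":0},
    {"dp":[0,0,105],"yaw":0},
  ],
)

```text
clock: 24.58
eef_pos: [484.6, -19.9, 89.9]
tcp_rot: [3.141, -0.0, 1.03]
contact_force: [-0.0, -0.6, 0.2]
opening: 0.998
grasp_force: 0.0
```

>>> carry_out(
  targets=[
    {"dp":[0,0,0],"yaw":0},
    {"dp":[0,0,0],"yaw":0},
    {"dp":[0,0,0],"yaw":0},
    {"dp":[0,0,0],"yaw":0},
    {"dp":[0,0,-10],"yaw":0},
    {"dp":[0,0,-30],"yaw":0},
    {"dp":[0,0,-60],"yaw":0},
    {"dp":[0,0,-85],"yaw":0},
    {"dp":[0,0,-100],"yaw":0},
    {"dp":[0,0,-100],"yaw":0},
  ],
  fingers=-1,
  grip_force=80,
)

```text
clock: 25.82
eef_pos: [484.4, -19.7, 189.9]
tcp_rot: [3.14, -0.001, 1.03]
contact_force: [0.2, -0.5, -5.6]
opening: 0.212
grasp_force: 77.9
```

>>> carry_out(
  targets=[
    {"dp":[0,-12,0],"yaw":0},
    {"dp":[0,-40,0],"yaw":0},
    {"dp":[0,-65,0],"yaw":0},
    {"dp":[0,-85,0],"yaw":0},
    {"dp":[0,-101,0],"yaw":0},
    {"dp":[0,-113,0],"yaw":0},
    {"dp":[0,-121,0],"yaw":0},
    {"dp":[0,-126,0],"yaw":0},
    {"dp":[0,-129,0],"yaw":0},
    {"dp":[0,-130,0],"yaw":0},
    {"dp":[0,-130,0],"yaw":0},
  ],
)

```text
clock: 27.2
eef_pos: [372.8, 47.3, 189.2]
tcp_rot: [3.141, -0.0, 1.03]
contact_force: [0.3, -0.1, -5.3]
opening: 0.21
grasp_force: 77.9
```

```bash
python3 g.py 10 | tail -1
```

```text
mean [ 0.189  0.26  -5.204  0.028 -0.003 -0.   ] std [0.641 0.35  0.297 0.026 0.022 0.033]
```

>>> carry_out(
  targets=[
    {"dp":[0,12,0],"yaw":0},
    {"dp":[0,40,0],"yaw":0},
    {"dp":[0,65,0],"yaw":0},
    {"dp":[0,85,0],"yaw":0},
    {"dp":[0,101,0],"yaw":0},
    {"dp":[0,113,0],"yaw":0},
    {"dp":[0,121,0],"yaw":0},
    {"dp":[0,126,0],"yaw":0},
    {"dp":[0,129,0],"yaw":0},
    {"dp":[0,130,0],"yaw":0},
    {"dp":[0,130,0],"yaw":0},
  ],
)

```text
clock: 29.08
eef_pos: [483.9, -19.5, 189.2]
tcp_rot: [-3.141, 0.0, 1.03]
contact_force: [-0.2, -0.3, -6.3]
opening: 0.21
grasp_force: 78.0
```

```bash
python3 g.py 10|tail -1
```

```text
mean [ 0.141  0.097 -5.502  0.009 -0.016  0.002] std [0.416 0.279 0.483 0.034 0.024 0.043]
```

The left jar shows a shift of 0.02, within noise, so it is solid too. I'll stand it back and run the same test on the right jar to confirm.

>>> carry_out(
  targets=[
    {"dp":[0,0,25],"yaw":0},
    {"dp":[0,0,55],"yaw":0},
    {"dp":[0,0,80],"yaw":0},
    {"dp":[0,0,92],"yaw":0},
    {"dp":[0,0,96],"yaw":0},
    {"dp":[0,0,98],"yaw":0},
    {"dp":[0,0,99],"yaw":0},
    {"dp":[0,0,99],"yaw":0},
  ],
)

```text
clock: 30.58
eef_pos: [484.4, -19.6, 90.7]
tcp_rot: [3.141, -0.0, 1.03]
contact_force: [0.1, 0.1, -5.2]
opening: 0.215
grasp_force: 77.9
```

>>> carry_out(
  targets=[
    {"dp":[0,0,0],"yaw":0},
    {"dp":[0,0,0],"yaw":0},
    {"dp":[0,0,0],"yaw":0},
    {"dp":[0,0,-20],"yaw":0},
    {"dp":[0,0,-60],"yaw":0},
    {"dp":[0,0,-105],"yaw":0},
  ],
  fingers=1,
)

```text
clock: 31.32
eef_pos: [483.6, -19.6, 196.1]
tcp_rot: [-3.141, 0.001, 1.03]
contact_force: [1.0, -0.2, -0.1]
opening: 1.006
grasp_force: 0.0
```

>>> carry_out(
  targets=[
    {"dp":[-15,8,0],"yaw":-3},
    {"dp":[-50,28,0],"yaw":-9},
    {"dp":[-90,50,0],"yaw":-16},
    {"dp":[-135,76,0],"yaw":-24},
    {"dp":[-180,101,0],"yaw":-32},
    {"dp":[-225,126,0],"yaw":-40},
    {"dp":[-270,151,0],"yaw":-48},
    {"dp":[-305,171,0],"yaw":-55},
    {"dp":[-328,184,0],"yaw":-59},
    {"dp":[-336,188,0],"yaw":-60},
    {"dp":[-336,188,0],"yaw":-60},
    {"dp":[-336,188,0],"yaw":-60},
  ],
)

```text
clock: 32.83
eef_pos: [472.2, -403.4, 195.2]
tcp_rot: [3.142, -0.001, 2.077]
contact_force: [0.2, -0.5, -0.6]
opening: 0.996
grasp_force: 0.0
```

```bash
python3 w.py wR2
```

```text
[ 472.20261728 -403.36102177  195.17990541] [ 1.79995304e+02 -3.10605105e-02  1.18983991e+02] 32.825
```

View pics/wR2.png

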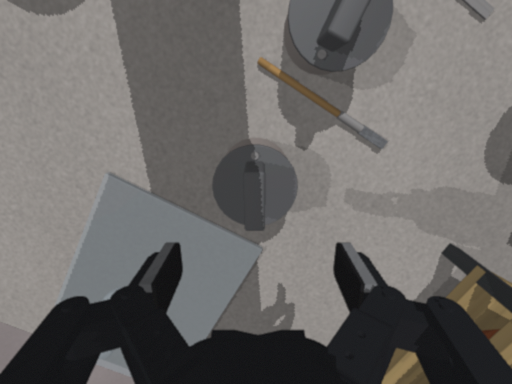

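The right jar's lid is at (255,184), a little nearer the gripper than the others were at the same height, and the handle is aligned.

```bash
python3 - <<'E'
from h import *
np.set_printoptions(precision=1,suppress=True)
for n,p in (('wM',(257,172)),('wL',(256,172)),('wR',(258,169)),('wR2',(255,184))): print(n,onz(np.load(n+'.npz'),p,74))
E
```

```text
wM [ 460.1 -222.4   74. ]
wL [487.1 -11.5  74. ]
wR [ 471.1 -400.9   74. ]
wR2 [ 472.3 -409.    74. ]
```

>>> carry_out(
  targets=[
    {"dp":[-7,0,30],"yaw":0},
    {"dp":[-7,0,65],"yaw":0},
    {"dp":[-7,0,92],"yaw":0},
    {"dp":[-7,0,103],"yaw":0},
    {"dp":[-7,0,106],"yaw":0},
    {"dp":[-7,0,106],"yaw":0},
  ],
)

```text
clock: 33.62
eef_pos: [476.1, -410.8, 90.1]
tcp_rot: [3.141, 0.001, 2.077]
contact_force: [0.3, 0.3, 0.3]
opening: 0.999
grasp_force: 0.0
```

>>> carry_out(
  targets=[
    {"dp":[0,0,0],"yaw":0},
    {"dp":[0,0,0],"yaw":0},
    {"dp":[0,0,0],"yaw":0},
    {"dp":[0,0,0],"yaw":0},
    {"dp":[0,0,-10],"yaw":0},
    {"dp":[0,0,-30],"yaw":0},
    {"dp":[0,0,-60],"yaw":0},
    {"dp":[0,0,-85],"yaw":0},
    {"dp":[0,0,-100],"yaw":0},
    {"dp":[0,0,-100],"yaw":0},
  ],
  fingers=-1,
  grip_force=90,
)

```text
clock: 34.88
eef_pos: [476.2, -411.0, 190.7]
tcp_rot: [3.141, 0.002, 2.077]
contact_force: [-0.0, -0.5, -5.6]
opening: 0.209
grasp_force: 88.4
```

>>> carry_out(
  targets=[
    {"dp":[0,-12,0],"yaw":0},
    {"dp":[0,-40,0],"yaw":0},
    {"dp":[0,-65,0],"yaw":0},
    {"dp":[0,-85,0],"yaw":0},
    {"dp":[0,-101,0],"yaw":0},
    {"dp":[0,-113,0],"yaw":0},
    {"dp":[0,-121,0],"yaw":0},
    {"dp":[0,-126,0],"yaw":0},
    {"dp":[0,-129,0],"yaw":0},
    {"dp":[0,-130,0],"yaw":0},
    {"dp":[0,-130,0],"yaw":0},
  ],
)

```text
clock: 36.25
eef_pos: [362.1, -473.5, 189.2]
tcp_rot: [3.141, 0.0, 2.077]
contact_force: [0.6, 0.5, -5.4]
opening: 0.211
grasp_force: 88.6
```

```bash
python3 g.py 10 | tail -1
```

```text
mean [ 0.053  0.217 -5.575 -0.008  0.002 -0.012] std [0.386 0.455 0.503 0.024 0.027 0.021]
```

>>> carry_out(
  targets=[
    {"dp":[0,12,0],"yaw":0},
    {"dp":[0,40,0],"yaw":0},
    {"dp":[0,65,0],"yaw":0},
    {"dp":[0,85,0],"yaw":0},
    {"dp":[0,101,0],"yaw":0},
    {"dp":[0,113,0],"yaw":0},
    {"dp":[0,121,0],"yaw":0},
    {"dp":[0,126,0],"yaw":0},
    {"dp":[0,129,0],"yaw":0},
    {"dp":[0,130,0],"yaw":0},
    {"dp":[0,130,0],"yaw":0},
  ],
)

```text
clock: 38.12
eef_pos: [475.3, -410.7, 189.2]
tcp_rot: [-3.141, -0.0, 2.077]
contact_force: [0.1, -0.5, -5.1]
opening: 0.207
grasp_force: 88.7
```

```bash
python3 g.py 10|tail -1
```

```text
mean [-0.095  0.014 -5.321 -0.014  0.015  0.013] std [0.388 0.605 0.443 0.022 0.035 0.031]
```

The gentle-stop test shows no shift in any jar, so the ball doesn't stay at the wall. I'll measure the effective mass instead. A 4 Hz shake smaller than the ball's free play gives F/(X ω²), and a loose ball should lower that by about 25 %.

>>> carry_out(
  targets=[
    {"dp":[0,15,0],"yaw":0},
  ],
)

```text
clock: 38.75
eef_pos: [488.5, -403.5, 189.2]
tcp_rot: [-3.141, -0.0, 2.076]
contact_force: [-0.1, -0.8, -5.8]
opening: 0.209
grasp_force: 88.7
```

>>> carry_out(
  targets=[
    {"dp":[0,-30,0],"yaw":0},
    {"dp":[0,0,0],"yaw":0},
    {"dp":[0,-30,0],"yaw":0},
  ],
)

```text
clock: 39.12
eef_pos: [465.8, -416.5, 189.4]
tcp_rot: [3.139, 0.001, 2.08]
contact_force: [-0.1, -1.3, -5.9]
opening: 0.204
grasp_force: 90.4
```

>>> carry_out(
  targets=[
    {"dp":[0,30,0],"yaw":0},
  ],
)

```text
clock: 39.25
eef_pos: [487.2, -404.1, 189.1]
tcp_rot: [-3.14, -0.001, 2.075]
contact_force: [0.4, -0.2, -5.6]
opening: 0.207
grasp_force: 90.9
```

>>> carry_out(
  targets=[
    {"dp":[0,-30,0],"yaw":0},
  ],
)

```text
clock: 39.38
eef_pos: [465.8, -416.5, 189.4]
tcp_rot: [3.139, 0.001, 2.08]
contact_force: [-0.8, -0.6, -5.3]
opening: 0.211
grasp_force: 91.3
```

>>> carry_out(
  targets=[
    {"dp":[0,30,0],"yaw":0},
  ],
)

```text
clock: 39.5
eef_pos: [487.2, -404.1, 189.0]
tcp_rot: [-3.14, -0.001, 2.075]
contact_force: [0.4, -0.0, -4.9]
opening: 0.209
grasp_force: 91.7
```

>>> carry_out(
  targets=[
    {"dp":[0,-30,0],"yaw":0},
  ],
)

```text
clock: 39.62
eef_pos: [465.8, -416.5, 189.4]
tcp_rot: [3.139, 0.001, 2.08]
contact_force: [-0.1, -0.9, -5.3]
opening: 0.211
grasp_force: 92.0
```

>>> carry_out(
  targets=[
    {"dp":[0,30,0],"yaw":0},
  ],
)

```text
clock: 39.75
eef_pos: [487.3, -404.1, 189.1]
tcp_rot: [-3.14, -0.001, 2.075]
contact_force: [0.5, 0.2, -5.1]
opening: 0.211
grasp_force: 92.3
```

>>> carry_out(
  targets=[
    {"dp":[0,-30,0],"yaw":0},
  ],
)

```text
clock: 39.88
eef_pos: [465.8, -416.5, 189.4]
tcp_rot: [3.139, 0.001, 2.08]
contact_force: [-1.0, -1.3, -5.3]
opening: 0.21
grasp_force: 92.5
```

>>> carry_out(
  targets=[
    {"dp":[0,30,0],"yaw":0},
  ],
)

```text
clock: 40.0
eef_pos: [487.2, -404.1, 189.1]
tcp_rot: [-3.14, -0.001, 2.075]
contact_force: [1.1, 0.0, -5.3]
opening: 0.209
grasp_force: 92.7
```

>>> carry_out(
  targets=[
    {"dp":[0,-30,0],"yaw":0},
  ],
)

```text
clock: 40.12
eef_pos: [465.9, -416.5, 189.4]
tcp_rot: [3.139, 0.001, 2.08]
contact_force: [-0.8, -1.0, -5.3]
opening: 0.209
grasp_force: 92.9
```

>>> carry_out(
  targets=[
    {"dp":[0,15,0],"yaw":0},
  ],
)

```text
clock: 40.25
eef_pos: [474.7, -410.9, 189.0]
tcp_rot: [-3.141, -0.001, 2.076]
contact_force: [0.8, 0.1, -4.2]
opening: 0.209
grasp_force: 92.9
```

The row ends miss the peak acceleration. I'll repeat it as step-and-stop, sampling just after each stop. Every jar will be shaken tangentially (joint 1 only) at the same 515 mm radius, so the motion is identical.

```bash
cat > k.py <<'E'
from h import *
import sys
L=[]
for i in range(3):
    s=r.sense();p=s['eef_pos'];q=s['qpos'][0];u=np.array([-np.sin(q),np.cos(q)]);L+=[s['contact_force'][:2]@u, (np.array(s['wrist_torque'][:2])@[np.cos(q),np.sin(q)])*10, np.hypot(*p[:2])*q]
    if i<2:r.grab_frame('wrist')
print(s['clock'],np.round(L,2).tolist())
E
```

>>> carry_out(
  targets=[
    {"dp":[10,-4,0],"yaw":0},
    {"dp":[35,-13,0],"yaw":0},
    {"dp":[65,-24,0],"yaw":0},
    {"dp":[90,-33,0],"yaw":0},
    {"dp":[99,-20,0],"yaw":0},
    {"dp":[99,-20,0],"yaw":0},
    {"dp":[99,-20,0],"yaw":0},
  ],
)

```text
clock: 41.12
eef_pos: [410.9, -334.0, 189.4]
tcp_rot: [3.141, 0.001, 2.078]
contact_force: [0.6, 0.6, -4.5]
opening: 0.21
grasp_force: 92.9
```

>>> carry_out(
  targets=[
    {"dp":[14,-38,0],"yaw":0},
  ],
)

```text
clock: 41.25
eef_pos: [372.1, -340.8, 189.4]
tcp_rot: [3.141, 0.002, 2.079]
contact_force: [-0.9, -0.2, -5.1]
opening: 0.208
grasp_force: 92.9
```

```bash
python3 k.py
```

```text
41.35 [-0.74, -0.36, -375.76, -1.01, 1.02, -374.56, 0.55, 0.47, -374.65]
```

>>> carry_out(
  targets=[
    {"dp":[14,38,0],"yaw":0},
  ],
)

```text
clock: 41.48
eef_pos: [396.0, -311.0, 189.3]
tcp_rot: [-3.141, 0.001, 2.073]
contact_force: [1.5, 0.4, -6.0]
opening: 0.208
grasp_force: 92.9
```

```bash
python3 k.py
```

```text
41.575 [1.26, 1.37, -336.4, 3.08, -0.42, -332.68, 0.34, -0.28, -333.45]
```

>>> carry_out(
  targets=[
    {"dp":[-14,-38,0],"yaw":0},
  ],
)

```text
clock: 41.7
eef_pos: [371.7, -339.4, 189.3]
tcp_rot: [3.141, 0.001, 2.081]
contact_force: [0.4, -1.4, -6.6]
opening: 0.207
grasp_force: 92.9
```

```bash
python3 k.py
```

```text
41.8 [-0.78, -0.75, -374.18, -2.42, 0.92, -378.01, 0.31, 0.54, -377.07]
```

>>> carry_out(
  targets=[
    {"dp":[14,38,0],"yaw":0},
  ],
)

```text
clock: 41.92
eef_pos: [396.0, -311.1, 189.2]
tcp_rot: [-3.141, 0.001, 2.073]
contact_force: [1.2, -0.6, -5.5]
opening: 0.204
grasp_force: 92.9
```

```bash
python3 k.py
```

```text
42.025 [0.25, 1.31, -336.54, 2.16, -0.83, -332.6, 0.15, -0.91, -333.34]
```

>>> carry_out(
  targets=[
    {"dp":[-14,-38,0],"yaw":0},
  ],
)

```text
clock: 42.15
eef_pos: [371.6, -339.3, 189.2]
tcp_rot: [3.141, 0.0, 2.081]
contact_force: [-0.5, -1.0, -6.0]
opening: 0.206
grasp_force: 92.9
```

```bash
python3 k.py
```

```text
42.25 [-1.04, -1.09, -374.01, -1.85, 1.09, -377.81, 0.45, 0.35, -376.88]
```

>>> carry_out(
  targets=[
    {"dp":[14,38,0],"yaw":0},
  ],
)

```text
clock: 42.38
eef_pos: [395.9, -310.9, 189.2]
tcp_rot: [-3.141, 0.001, 2.073]
contact_force: [1.4, 0.1, -5.1]
opening: 0.208
grasp_force: 92.9
```

```bash
python3 k.py
```

```text
42.475 [0.98, 0.85, -336.36, 1.21, -0.92, -332.47, -0.24, -0.61, -333.18]
```

>>> carry_out(
  targets=[
    {"dp":[-14,-38,0],"yaw":0},
  ],
)

```text
clock: 42.6
eef_pos: [371.4, -339.1, 189.2]
tcp_rot: [3.141, 0.0, 2.081]
contact_force: [0.8, -0.7, -5.8]
opening: 0.208
grasp_force: 92.9
```

```bash
python3 k.py
```

```text
42.7 [0.01, 0.01, -373.83, -3.52, 0.66, -377.65, -0.25, -0.23, -376.72]
```

>>> carry_out(
  targets=[
    {"dp":[-20,10,0],"yaw":0},
    {"dp":[-60,31,0],"yaw":0},
    {"dp":[-95,49,0],"yaw":0},
    {"dp":[-113,58,10],"yaw":0},
    {"dp":[-113,58,40],"yaw":0},
    {"dp":[-113,58,70],"yaw":0},
    {"dp":[-113,58,88],"yaw":0},
    {"dp":[-113,58,95],"yaw":0},
    {"dp":[-113,58,98],"yaw":0},
    {"dp":[-113,58,99],"yaw":0},
    {"dp":[-113,58,99],"yaw":0},
  ],
)

```text
clock: 44.08
eef_pos: [475.9, -411.0, 91.0]
tcp_rot: [3.141, 0.001, 2.077]
contact_force: [-0.5, -0.5, -4.9]
opening: 0.207
grasp_force: 92.9
```

>>> carry_out(
  targets=[
    {"dp":[0,0,0],"yaw":0},
    {"dp":[0,0,0],"yaw":0},
    {"dp":[0,0,-15],"yaw":0},
    {"dp":[0,0,-50],"yaw":0},
    {"dp":[15,7,-80],"yaw":2},
    {"dp":[50,23,-80],"yaw":8},
    {"dp":[95,44,-80],"yaw":16},
    {"dp":[135,62,-80],"yaw":22},
    {"dp":[160,74,-80],"yaw":25},
    {"dp":[165,76,-80],"yaw":25},
    {"dp":[165,76,-80],"yaw":25},
  ],
  fingers=1,
)

```text
clock: 45.45
eef_pos: [462.6, -229.9, 171.1]
tcp_rot: [3.14, 0.001, 1.642]
contact_force: [0.4, -0.7, 0.3]
opening: 0.994
grasp_force: 0.0
```

```bash
python3 f.py
```

```text
45.45 F tool -0.6866319914489956 0.40037735986955314 0.26245767079805393 T tool -0.002963549031040633 0.03297298056017897 0.00629007216917866 g 0.0 eff [  0.905 -48.996 -29.949   0.081   0.076   0.108] eef [ 462.563 -229.89   171.057]
```

>>> carry_out(
  targets=[
    {"dp":[0,0,30],"yaw":0},
    {"dp":[0,0,60],"yaw":0},
    {"dp":[0,0,77],"yaw":0},
    {"dp":[0,0,81],"yaw":0},
    {"dp":[0,0,81],"yaw":0},
  ],
)

```text
clock: 46.08
eef_pos: [462.4, -229.9, 89.6]
tcp_rot: [3.141, 0.0, 1.64]
contact_force: [-1.1, 0.2, 0.2]
opening: 1.001
grasp_force: 0.0
```

>>> carry_out(
  targets=[
    {"dp":[0,0,0],"yaw":0},
    {"dp":[0,0,0],"yaw":0},
    {"dp":[0,0,0],"yaw":0},
    {"dp":[0,0,0],"yaw":0},
    {"dp":[0,0,-10],"yaw":0},
    {"dp":[0,0,-30],"yaw":0},
    {"dp":[0,0,-60],"yaw":0},
    {"dp":[5,3,-85],"yaw":0},
    {"dp":[17,10,-100],"yaw":0},
    {"dp":[17,10,-100],"yaw":0},
  ],
  fingers=-1,
  grip_force=90,
)

```text
clock: 47.32
eef_pos: [471.7, -211.0, 189.9]
tcp_rot: [3.14, 0.001, 1.642]
contact_force: [-0.1, 0.7, -5.8]
opening: 0.212
grasp_force: 88.6
```

>>> carry_out(
  targets=[
    {"dp":[-34.5,-20,0],"yaw":0},
  ],
)

```text
clock: 47.45
eef_pos: [453.5, -246.1, 188.3]
tcp_rot: [-3.141, -0.001, 1.644]
contact_force: [0.7, -1.3, -5.8]
opening: 0.205
grasp_force: 88.7
```

```bash
python3 k.py
```

```text
47.55 [-0.81, -0.68, -258.21, -2.68, 0.43, -261.97, -0.47, -0.14, -260.99]
```

>>> carry_out(
  targets=[
    {"dp":[34.5,20,0],"yaw":0},
  ],
)

```text
clock: 47.68
eef_pos: [469.7, -213.0, 188.0]
tcp_rot: [-3.14, -0.0, 1.637]
contact_force: [1.0, 0.9, -4.7]
opening: 0.207
grasp_force: 89.0
```

```bash
python3 k.py
```

```text
47.775 [1.24, 1.38, -220.78, 4.83, 0.68, -216.78, -0.22, 0.73, -217.57]
```

>>> carry_out(
  targets=[
    {"dp":[-34.5,-20,0],"yaw":0},
  ],
)

```text
clock: 47.9
eef_pos: [453.6, -245.8, 188.1]
tcp_rot: [-3.141, -0.001, 1.645]
contact_force: [-0.0, -1.0, -5.2]
opening: 0.208
grasp_force: 89.1
```

```bash
python3 k.py
```

```text
48.0 [-0.93, -0.91, -257.93, -4.03, -0.17, -261.85, -0.97, -0.61, -261.01]
```

>>> carry_out(
  targets=[
    {"dp":[34.5,20,0],"yaw":0},
  ],
)

```text
clock: 48.12
eef_pos: [469.8, -213.0, 188.3]
tcp_rot: [-3.14, -0.0, 1.637]
contact_force: [1.2, 0.7, -4.7]
opening: 0.209
grasp_force: 89.3
```

```bash
python3 k.py
```

```text
48.225 [1.14, 1.71, -220.84, 2.98, 0.27, -216.89, 0.14, 0.68, -217.68]
```

>>> carry_out(
  targets=[
    {"dp":[-34.5,-20,0],"yaw":0},
  ],
)

```text
clock: 48.35
eef_pos: [453.8, -245.9, 188.4]
tcp_rot: [-3.141, -0.001, 1.645]
contact_force: [0.0, -1.3, -4.9]
opening: 0.204
grasp_force: 89.4
```

```bash
python3 k.py
```

```text
48.45 [-1.13, -0.97, -258.07, -2.95, 0.2, -261.99, 0.19, -0.55, -261.12]
```

>>> carry_out(
  targets=[
    {"dp":[34.5,20,0],"yaw":0},
  ],
)

```text
clock: 48.58
eef_pos: [470.0, -213.1, 188.6]
tcp_rot: [-3.141, 0.0, 1.637]
contact_force: [1.1, 0.7, -5.1]
opening: 0.208
grasp_force: 89.4
```

```bash
python3 k.py
```

```text
48.675 [1.04, 1.64, -220.93, 3.75, 0.19, -217.0, 0.88, 0.24, -217.76]
```

>>> carry_out(
  targets=[
    {"dp":[-6,-4,12],"yaw":0},
    {"dp":[-17,-10,40],"yaw":0},
    {"dp":[-17,-10,70],"yaw":0},
    {"dp":[-17,-10,88],"yaw":0},
    {"dp":[-17,-10,95],"yaw":0},
    {"dp":[-17,-10,98],"yaw":0},
    {"dp":[-17,-10,99],"yaw":0},
    {"dp":[-17,-10,99],"yaw":0},
  ],
)

```text
clock: 49.68
eef_pos: [462.4, -229.6, 90.7]
tcp_rot: [3.141, 0.001, 1.641]
contact_force: [0.8, -0.1, -4.8]
opening: 0.207
grasp_force: 89.5
```

>>> carry_out(
  targets=[
    {"dp":[0,0,0],"yaw":0},
    {"dp":[0,0,0],"yaw":0},
    {"dp":[0,0,-15],"yaw":0},
    {"dp":[0,0,-50],"yaw":0},
    {"dp":[15,3,-80],"yaw":2},
    {"dp":[55,10,-80],"yaw":9},
    {"dp":[105,19,-80],"yaw":18},
    {"dp":[155,27,-80],"yaw":27},
    {"dp":[195,34,-80],"yaw":34},
    {"dp":[208,36.5,-80],"yaw":35},
    {"dp":[208,36.5,-80],"yaw":35},
  ],
  fingers=1,
)

```text
clock: 51.05
eef_pos: [484.4, -18.6, 171.3]
tcp_rot: [3.14, -0.001, 1.032]
contact_force: [0.7, -0.1, 0.2]
opening: 1.0
grasp_force: 0.0
```

>>> carry_out(
  targets=[
    {"dp":[0,0,30],"yaw":0},
    {"dp":[0,0,60],"yaw":0},
    {"dp":[0,0,77],"yaw":0},
    {"dp":[0,0,81],"yaw":0},
    {"dp":[0,0,81],"yaw":0},
  ],
)

```text
clock: 51.68
eef_pos: [484.2, -19.9, 89.7]
tcp_rot: [3.141, -0.0, 1.029]
contact_force: [-0.2, 0.5, -0.3]
opening: 0.999
grasp_force: 0.0
```

>>> carry_out(
  targets=[
    {"dp":[0,0,0],"yaw":0},
    {"dp":[0,0,0],"yaw":0},
    {"dp":[0,0,0],"yaw":0},
    {"dp":[0,0,0],"yaw":0},
    {"dp":[0,0,-10],"yaw":0},
    {"dp":[0,0,-30],"yaw":0},
    {"dp":[8,4,-60],"yaw":0},
    {"dp":[20,10,-85],"yaw":0},
    {"dp":[32,17,-100],"yaw":0},
    {"dp":[32,17,-100],"yaw":0},
  ],
  fingers=-1,
  grip_force=90,
)

```text
clock: 52.92
eef_pos: [516.0, -0.5, 190.2]
tcp_rot: [3.14, -0.001, 1.03]
contact_force: [-0.3, 0.8, -6.7]
opening: 0.21
grasp_force: 88.7
```

>>> carry_out(
  targets=[
    {"dp":[-35,19,0],"yaw":0},
  ],
)

```text
clock: 53.05
eef_pos: [512.2, -39.4, 188.3]
tcp_rot: [-3.14, 0.0, 1.033]
contact_force: [0.8, 2.0, -5.5]
opening: 0.208
grasp_force: 89.0
```

```bash
python3 k.py
```

```text
53.15 [2.02, 4.81, -41.16, -2.51, -0.34, -44.83, 0.98, -0.36, -43.91]
```

>>> carry_out(
  targets=[
    {"dp":[35,-19,0],"yaw":0},
  ],
)

```text
clock: 53.28
eef_pos: [513.8, -2.6, 188.1]
tcp_rot: [-3.14, 0.002, 1.026]
contact_force: [1.4, 1.0, -5.9]
opening: 0.205
grasp_force: 89.4
```

```bash
python3 k.py
```

```text
53.375 [1.05, 1.82, -3.74, 3.67, -0.2, 0.15, -1.0, -0.33, -0.59]
```

>>> carry_out(
  targets=[
    {"dp":[-35,19,0],"yaw":0},
  ],
)

```text
clock: 53.5
eef_pos: [512.3, -38.7, 188.3]
tcp_rot: [-3.14, 0.0, 1.034]
contact_force: [1.7, -1.1, -5.5]
opening: 0.205
grasp_force: 90.2
```

```bash
python3 k.py
```

```text
53.6 [-0.95, -0.22, -40.59, -2.44, 0.67, -44.43, 0.27, -0.12, -43.65]
```

>>> carry_out(
  targets=[
    {"dp":[35,-19,0],"yaw":0},
  ],
)

```text
clock: 53.72
eef_pos: [514.2, -2.5, 188.4]
tcp_rot: [-3.141, 0.001, 1.026]
contact_force: [0.2, -0.0, -5.8]
opening: 0.212
grasp_force: 90.6
```

```bash
python3 k.py
```

```text
53.825 [-0.0, 0.51, -3.65, 2.32, -0.95, 0.23, -0.09, -0.05, -0.55]
```

>>> carry_out(
  targets=[
    {"dp":[-35,19,0],"yaw":0},
  ],
)

```text
clock: 53.95
eef_pos: [512.7, -38.7, 188.6]
tcp_rot: [-3.14, -0.0, 1.034]
contact_force: [-0.3, -0.8, -6.1]
opening: 0.204
grasp_force: 91.1
```

```bash
python3 k.py
```

```text
54.05 [-0.8, -0.77, -40.6, -3.08, 0.39, -44.45, 0.07, -0.77, -43.65]
```

>>> carry_out(
  targets=[
    {"dp":[35,-19,0],"yaw":0},
  ],
)

```text
clock: 54.18
eef_pos: [514.4, -2.4, 188.6]
tcp_rot: [-3.141, 0.001, 1.026]
contact_force: [0.3, 0.4, -5.5]
opening: 0.203
grasp_force: 91.3
```

```bash
python3 k.py
```

```text
54.275 [0.45, 0.09, -3.65, 2.69, -0.6, 0.23, 0.52, 0.04, -0.53]
```

The left jar gave one clear knock: 0.48 Nm and +2 N with the wrong sign for its motion, and the most irregular readings. The middle jar was perfectly regular. I'll shake the left jar more to confirm.

```bash
sed -e 's/range(3)/range(1)/' -e 's/    if i<2.*//' k.py > k1.py
```

>>> carry_out(
  targets=[
    {"dp":[0,0,0],"yaw":0},
    {"dp":[-35,19,0],"yaw":0},
  ],
)

```text
clock: 54.52
eef_pos: [513.1, -39.7, 189.0]
tcp_rot: [-3.141, -0.0, 1.033]
contact_force: [-0.6, -1.1, -5.7]
opening: 0.205
grasp_force: 91.3
```

```bash
python3 k1.py
```

```text
54.525 [-1.14, -1.45, -41.4]
```

>>> carry_out(
  targets=[
    {"dp":[0,0,0],"yaw":0},
    {"dp":[35,-19,0],"yaw":0},
  ],
)

```text
clock: 54.78
eef_pos: [514.9, -2.6, 189.1]
tcp_rot: [3.141, 0.001, 1.025]
contact_force: [0.3, 0.3, -5.4]
opening: 0.212
grasp_force: 91.4
```

```bash
python3 k1.py
```

```text
54.775 [0.29, 1.25, -3.79]
```

>>> carry_out(
  targets=[
    {"dp":[0,0,0],"yaw":0},
    {"dp":[-35,19,0],"yaw":0},
  ],
)

```text
clock: 55.02
eef_pos: [513.3, -39.2, 189.1]
tcp_rot: [-3.141, -0.001, 1.033]
contact_force: [0.3, -0.4, -6.0]
opening: 0.207
grasp_force: 91.7
```

```bash
python3 k1.py
```

```text
55.025 [-0.34, -1.47, -40.99]
```

>>> carry_out(
  targets=[
    {"dp":[35,-19,0],"yaw":0},
    {"dp":[-35,19,0],"yaw":0},
    {"dp":[35,-19,0],"yaw":0},
  ],
)

```text
clock: 55.4
eef_pos: [515.5, -12.8, 189.3]
tcp_rot: [3.138, 0.004, 1.013]
contact_force: [2.5, 4.1, -3.7]
opening: 0.209
grasp_force: 92.7
```

```bash
python3 k1.py
```

```text
55.4 [4.19, 5.94, -12.59]
```

>>> carry_out(
  targets=[
    {"dp":[-35,19,0],"yaw":0},
  ],
)

```text
clock: 55.52
eef_pos: [513.9, -35.2, 189.2]
tcp_rot: [-3.141, -0.003, 1.036]
contact_force: [0.0, -2.0, -11.0]
opening: 0.203
grasp_force: 92.6
```

```bash
python3 k1.py
```

```text
55.525 [-1.98, -6.33, -37.9]
```

>>> carry_out(
  targets=[
    {"dp":[35,-19,0],"yaw":0},
  ],
)

```text
clock: 55.65
eef_pos: [515.0, -4.5, 189.1]
tcp_rot: [3.14, 0.002, 1.025]
contact_force: [-0.1, -3.5, -3.4]
opening: 0.209
grasp_force: 93.7
```

```bash
python3 k1.py
```

```text
55.65 [-3.46, -8.46, -5.24]
```

>>> carry_out(
  targets=[
    {"dp":[-35,19,0],"yaw":0},
  ],
)

```text
clock: 55.78
eef_pos: [513.5, -37.1, 189.1]
tcp_rot: [-3.141, -0.002, 1.035]
contact_force: [2.7, 3.5, -4.7]
opening: 0.206
grasp_force: 93.7
```

```bash
python3 k1.py
```

```text
55.775 [3.68, 9.56, -39.25]
```

>>> carry_out(
  targets=[
    {"dp":[35,-19,0],"yaw":0},
  ],
)

```text
clock: 55.9
eef_pos: [515.0, -4.8, 189.1]
tcp_rot: [3.14, 0.002, 1.024]
contact_force: [1.5, -3.7, -5.1]
opening: 0.211
grasp_force: 93.1
```

```bash
python3 k1.py
```

```text
55.9 [-3.64, -10.98, -5.57]
```

The left jar knocks hard: about ±1 Nm, opposite to the motion. It rattles, so I'll deliver it.

>>> carry_out(
  targets=[
    {"dp":[0,0,-10],"yaw":0},
    {"dp":[8,-2,-30],"yaw":0},
    {"dp":[30,-8,-50],"yaw":0},
    {"dp":[65,-16,-62],"yaw":0},
    {"dp":[105,-26,-70],"yaw":0},
    {"dp":[145,-36,-70],"yaw":0},
    {"dp":[182,-46,-70],"yaw":0},
    {"dp":[212,-53,-70],"yaw":0},
    {"dp":[232,-58,-70],"yaw":0},
    {"dp":[244,-61,-70],"yaw":0},
    {"dp":[249,-62,-70],"yaw":0},
    {"dp":[250,-62,-70],"yaw":0},
  ],
)

```text
clock: 57.4
eef_pos: [590.5, 245.0, 259.1]
tcp_rot: [-3.142, 0.001, 1.03]
contact_force: [-0.4, -0.7, -6.2]
opening: 0.209
grasp_force: 93.0
```

>>> carry_out(
  targets=[
    {"dp":[0,0,0],"yaw":0},
    {"dp":[0,0,0],"yaw":0},
    {"dp":[0,0,0],"yaw":0},
    {"dp":[0,0,0],"yaw":0},
    {"dp":[0,0,0],"yaw":0},
    {"dp":[0,0,0],"yaw":0},
    {"dp":[0,0,0],"yaw":0},
    {"dp":[0,0,0],"yaw":0},
  ],
)

```text
clock: 58.4
eef_pos: [590.6, 245.5, 259.2]
tcp_rot: [-3.142, 0.0, 1.03]
contact_force: [-0.6, -0.5, -5.5]
opening: 0.206
grasp_force: 93.0
```

```bash
python3 -c "
from h import *
im=r.grab_frame('side');cv2.imwrite('pics/end.png',im[:,:,::-1]);print(r.sense()['clock'])"
```

```text
58.45
```

View pics/end.png

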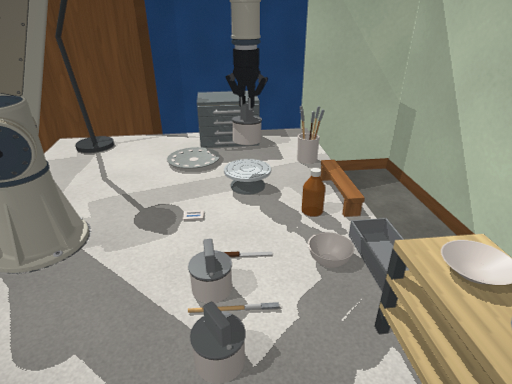

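The picture shows the jar held upright at (247,130), above the wheel at (247,169). The middle jar at (210,275) and the right jar at (219,345) are standing at their places. I'll hand the job in.

```bash
python3 -c "
from rig import r
print(r.sign_off())"
```

```text
the job is handed in; nothing more can be done
None
```

I handed in with the left jar, the one that rattles, held upright and still about 10 cm above the middle of the wheel; the other two jars are standing within about 10 mm of where they were, though sign-off returned no verdict.

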